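# Centre the eye model on the photo turntable

## Robot

A 7-joint arm with a two-finger parallel gripper is mounted at the origin on the work surface. World frame = base frame: x ahead of the robot, y to its left, z up, the work surface at z = 0. Lengths are in mm, angles in rad, forces in N, time in s.
With the tool pointing down it reaches from about 350 to 900 mm from the base axis. Payload 8.1 kg.
Tool frame: the origin (TCP) lies on the centre line of the jaws, within the pads' length; the fingertips stand 19 mm ahead of it and the grasp point (between the pads) is the TCP; y points along the fingers, x is the direction in which the jaws open and shut, and the axes are right-handed (so a half turn about y gives the same grasp; the last joint's range is limited). The gripper opens to 92 mm and grips with 3 to 60 N. Pads are 19 mm wide; open, the fingers measure 130 mm over their backs; the gripper's body (75 mm by 190 mm) begins 47 mm behind the grasp point.
Start: joints at [-1.273, 0.434, 0.025, 1.573, -0.012, 1.134, -0.075], TCP at [243.874, 575.47, 245.742] pointing down, gripper open.
Joint ranges: [-2.62, 2.62], [-0.44, 2.09], [-1.27, 1.32], [0.08, 2.57], [-1.32, 4.46], [0.12, 2], [-2.74, 2.74]. Speed limits (rad/s): [2.22, 2.22, 3.01, 3.01, 3.14, 3.14, 3.14].

## Interface

Orientations are given as a rotation vector (axis times angle).
In Python, from plant import monitor, snapshot, camera_model, env, look_for, pinpoint gives the robot as it stands.
- The arm moves only by the tool move_arm, never from a script. Its argument "series" is a list of rows, each a list of 4 numbers: the shift along the tool's x, y, z in mm, then the turn about the tool's y in degrees. In form: [[tx, ty, tz, yaw], ...]. A call has exactly 8 rows; each row shifts and turns the commanded pose from where the row before left it, along the tool's axes as they then stand; what a row does not reach is not made up. A row lasts 1/8 s, in which the tool goes at most 62.5 mm and 10.7 degrees, less where a joint would pass 70% of its speed; a pose out of reach is approached as far as the arm can. A call is refused whole if a number of a shift passes 62.5 or a number of a turn 10.7, either way. A call with a gripper value outside its range is refused whole. "grip" is the finger opening in mm, from 0 to 91.8, set as the call begins (left out, the last holds). The fingers move at their own pace and stop on an object; "grip_force" is the grip in N (left out, the last holds). Time passes only in rows, so rows that do not move let the fingers close, or fill a call up. It gives the time, the measured TCP pose, the force and the opening at its end, in the units of the state.
- monitor.read_state(): the state, without advancing time (a new reading comes with each control period).
- snapshot(name): name is "scene" or "top"; returns (picture, depth): 384x512x3 uint8, red, green, blue; 384x512 float32, mm along the optical axis (not along the pixel's ray), 0 where there is no reading.
- camera_model(name): a dict with "mtx" (3x3 intrinsics, pixels), "pose" (4x4, takes a point from camera to world coordinates). Camera axes: x right, y down, z forward; pixel columns grow to the right and rows downward; lengths in mm; the calibration is good to about 2 mm. A picture is of the moment at which its call begins. camera_model takes no time and is no camera call.
- env.finish_job(): hands the job in, once; it reports no verdict.
Trained networks look in the newest picture that a camera, given by its name, has taken for a name from the list of things; names that differ only in an ending like _2 or _b are one class to them, and where a whole thing is asked for, a point or a joint stands for the part that bears it (a point fixed in the world has none). Each returns a list of dicts, best first, with "score" (0 to 1); they miss things now and then, are a little off and sometimes report something else, mostly with a low value. They report only what shows in the picture. A call takes as long as a camera call.
- look_for(name, camera): "point" ([x, y, z] in mm, in world coordinates, good to about 4 mm: the middle of the surface that is visible of it).
- pinpoint(name, camera): "point" ([x, y, z] in mm, in world coordinates, good to about 4 mm: a listed point, or the origin of a listed thing).
The state is a dict: "time": time; "qpos": joint angles; "dq": joint speeds; "joint_efforts": joint torques, N m; "tool_pos": TCP position; "orientation": TCP orientation; "ft_force": force on the tool from outside, world axes, zero at the start; "wrist_torque": the same for the moment, N m; "width": finger opening in mm.
Only numpy, scipy, OpenCV 4.12 (cv2) and the standard library are available. Lean on these libraries where they do the work, as an engineer would, in place of code of your own. Each camera call takes 0.05 s, during which the arm holds its last target. There are 200 camera calls.

## Task

The top-heavy eye model stands off-centre on the photo turntable. Tap it gently with the fingers until it stands upright in the middle, its foot inside the smallest ring of the disc, then leave it alone at rest. Do not lift it, tip it, strike it hard or knock it off the disc, and leave the other things on the table where they are.

Things in the scene. Friction and masses are not known exactly. Their poses are not given: they have to be found in the camera images.
- eye_model: Eye teaching model, loose, 0.14 to 0.28 kg, 112 mm tall: white globe on a short stem (radius 8 mm) and a round white foot (radius 34 mm, 9 mm thick), all on one axis. Origin: centre of the foot's underside; z up. At the start it is upright, 21 to 33 mm off the middle in any direction, turned any way. Foot slides easily on the disc (friction 0.2 to 0.35); knocked briskly the model rocks and topples.
- globe_centre (a point): Centre of the model's globe (radius 45 mm), on the axis, 67 mm above the foot's underside. At this height the clear cornea over the brown iris reaches 50 mm from the axis towards the model's -x, the stub of the optic nerve (radius 9 mm) 57 mm towards its +x. Pushed slowly at this height the model slides without tipping.
- turntable: Photo turntable, fixed to the table: round grey housing of radius 86 mm and a dark disc of radius 75 mm whose top is 45 mm above the table. The disc does not turn while the drive is off. Thin light rings lie on the disc, with inner radii 42, 56 and 70 mm; ticks and a small cross mark the middle. Origin: centre of the underside; z up; the switch panel faces -x.
- disc_centre (a point): The middle of the turntable's disc, on its top surface, 45 mm above the table.
- liver_phantom: Bystander, loose, 0.9 kg: red-brown liver phantom on a piece of cardboard, 170 mm along y, 150 mm along x, 75 mm tall. Origin: centre of the underside.
- pump_bottle: Bystander, loose: pale pump bottle, radius 28 mm, 138 mm tall. Origin: centre of the underside.
- pen_light: Bystander, loose: metal pen torch lying flat along its x axis, 136 mm long, 14 mm thick. Origin: below its middle, on the table.
- pulse_clip: Bystander, loose: grey finger-clip sensor, 62 mm along x, 24 mm along y, 28 mm tall. Origin: centre of the underside.

How it is judged:
By the outcome, as a careful person would: the job done as asked, in the order asked, and still so for the second after the job is handed in, with the robot touching nothing.
It also fails if it takes over 51 s, if anything falls off the work surface, if the arm or the gripper's body presses on something with over 40 N, if the wrist force passes 120 N, or if a joint passes its speed limit or range.

## Working session

There is one attempt and no reset: what is moved stays moved. The work goes in short steps, Python scripts to look and compute and a tool call to move; the robot and the scene stay as the last step left them, time stands still between calls to the robot, and variables do not carry over. Pictures are saved under pics/ and viewed, on a budget of 10 in all, crops included, one or two more only if the job needs it, and the job is handed in when it is done.

Besides the shell and the picture viewer there is one more tool, called after "Emit:" as a command line: name --pt "numbers of a row" for each row, then --argument value for the rest. move_arm: Moves the arm, as the interface text tells. Its arguments: {"type":"object","properties":{"series":{"type":"array"},"grip":{"type":"number"},"grip_force":{"type":"number"}},"required":["series"]}

```bash
mkdir -p pics; cat > h.py <<'E'
import numpy as np, cv2
from scipy.spatial.transform import Rotation as R
from plant import monitor, snapshot, camera_model, env, look_for, pinpoint
def cloud(n,d):
    c=camera_model(n);K=np.array(c["mtx"]);T=np.array(c["pose"])
    v,u=np.indices(d.shape);X=np.stack([(u-K[0,2])/K[0,0]*d,(v-K[1,2])/K[1,1]*d,d],-1)
    return X@T[:3,:3].T+T[:3,3]
def save(n,p): cv2.imwrite(f"pics/{n}.png",cv2.cvtColor(p,cv2.COLOR_RGB2BGR))
E
python3 - <<'E'
from h import *
s=monitor.read_state();print(s["time"],s["tool_pos"],s["orientation"],R.from_rotvec(s["orientation"]).as_matrix().round(2),s["width"])
ps=[snapshot(n)[0] for n in("scene","top")]
save("a",np.vstack(ps)[:, :]) if 0 else save("a",cv2.resize(np.hstack(ps),(800,300)))
for n in("eye_model","globe_centre","turntable","disc_centre","liver_phantom","pump_bottle","pen_light","pulse_clip"):
    for c in ("top","scene"):
        r=pinpoint(n,c)[:1]
        print(n,c,[(np.round(x["point"]),round(x["score"],2)) for x in r])
E
```

```text
0.0 [243.70788347 575.02279488 244.9489744 ] [-1.37358476 -0.90822372  0.91020061] [[ 0.39 -0.   -0.92]
 [ 0.92 -0.    0.39]
 [-0.   -1.   -0.  ]] 91.90111635954774
eye_model top []
eye_model scene [(array([588.,  21.,  44.]), 0.88)]
globe_centre top [(array([593.,  20., 111.]), 0.64)]
globe_centre scene [(array([591.,  16., 108.]), 0.74)]
turntable top [(array([578.,  -5.,   1.]), 0.77)]
turntable scene [(array([580., -12.,   1.]), 0.88)]
disc_centre top [(array([580., -10.,  46.]), 0.98)]
disc_centre scene [(array([581.,  -7.,  43.]), 0.97)]
liver_phantom top [(array([ 476., -390.,   -0.]), 0.71)]
liver_phantom scene [(array([ 472., -385.,    0.]), 0.94)]
pump_bottle top [(array([576., 369.,   1.]), 0.74)]
pump_bottle scene [(array([576., 367.,   0.]), 0.73)]
pen_light top [(array([ 760., -167.,    2.]), 0.73)]
pen_light scene [(array([ 755., -169.,    1.]), 0.68)]
pulse_clip top [(array([791., 127.,  -1.]), 0.59)]
pulse_clip scene [(array([789., 124.,  -1.]), 0.79)]
```

View pics/a.png

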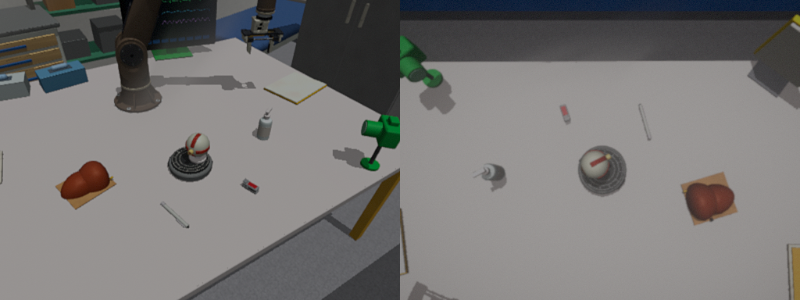

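The left picture (scene) shows the globe on the dark turntable near (197,150). The right one (top) shows it near (597,163), with the disc around (602,170). Next I refine both positions using depth.

```bash
cat >> h.py <<'E'
from scipy.optimize import least_squares
def measure(n,g0=(592,18,112),p=None):
    p,d=snapshot(n);P=cloud(n,d);ok=d>0
    # globe sphere r=45
    m=ok&(np.linalg.norm(P-np.array(g0),axis=2)<53)&(P[...,2]>85)
    Q=P[m]
    f=least_squares(lambda c:np.linalg.norm(Q-c,axis=1)-45,g0,loss="soft_l1",f_scale=1)
    # disc/housing outline: top-level points, circle r=86 by max-radius
    m2=ok&(P[...,2]>30)&(P[...,2]<60)&(np.linalg.norm(P[...,:2]-[580,-9],axis=2)<110)
    z=np.median(P[m2][:,2]);D=P[m2][:,:2]
    hull=cv2.convexHull(D.astype(np.float32))[:,0]
    g=least_squares(lambda c:np.linalg.norm(hull-c[:2],axis=1)-c[2],[580,-9,86],loss="soft_l1",f_scale=1)
    return p,f.x,len(Q),np.abs(f.fun).mean(),g.x,z
E
python3 - <<'E'
from h import *
for n in("top","scene"):
    p,c,k,e,g,z=measure(n);print(n,c.round(1),k,round(e,2),"disc",g.round(1),z.round(1),"off",(c[:2]-g[:2]).round(1))
    K=camera_model(n);print(np.array(K["pose"])[:3,3].round())
    if n=="top": save("b",cv2.resize(p[170:260,200:320],None,fx=5,fy=5,interpolation=cv2.INTER_CUBIC)); 
    else:
        save("c",cv2.resize(p[150:240,200:290],None,fx=6,fy=6,interpolation=cv2.INTER_CUBIC))
print(monitor.read_state()["time"])
E
```

```text
top [591.6  17.8 110.6] 1085 1.05 disc [581.1  -8.1  83.2] 43.1 off [10.5 25.9]
[514.  14. 989.]
scene [591.   18.4 110.3] 731 1.29 disc [585.2 -10.   80.9] 43.2 off [ 5.8 28.4]
[1292. -402.  796.]
1.0
```

View pics/b.png

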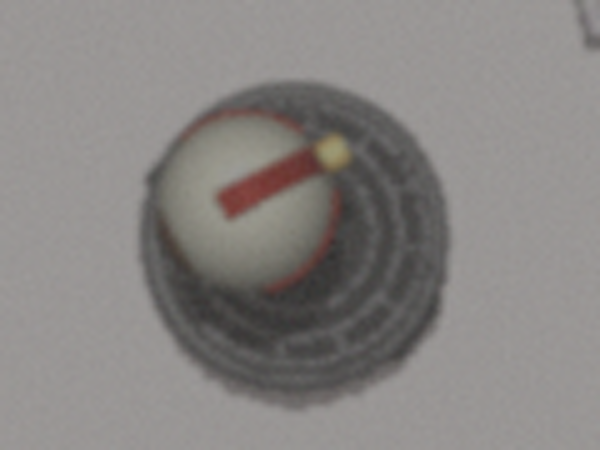

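View pics/c.png

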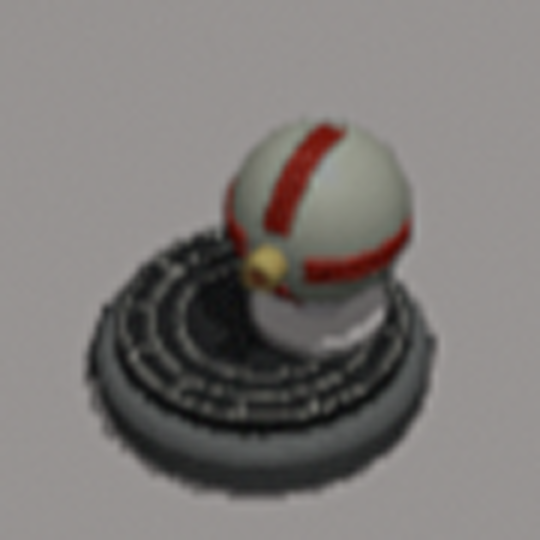

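Emit:
move_arm --pt "0 0 0 10" --pt "0 0 0 10" --pt "0 0 0 10" --pt "0 0 0 10" --pt "0 0 0 10" --pt "0 0 0 10" --pt "0 0 0 10" --pt "0 0 0 10" --grip 30

```text
time: 2.0
tool_pos: [243.8, 575.5, 245.8]
orientation: [-1.563, 0.182, -0.182]
ft_force: [0.6, -0.7, 0.8]
width: 29.9
```

Emit:
move_arm --pt "0 0 0 8.6" --pt "38 0 -22 0" --pt "38 0 -22 0" --pt "38 0 -22 0" --pt "38 0 -22 0" --pt "38 0 -22 0" --pt "38 0 -22 0" --pt "38 0 -22 0"

```text
time: 3.0
tool_pos: [435.4, 333.4, 245.9]
orientation: [-1.55, 0.295, -0.295]
ft_force: [-0.3, 0.8, -0.2]
width: 29.8
```

Emit:
move_arm --pt "38 0 -22 0" --pt "38 0 -22 0" --pt "38 0 -22 0" --pt "38 0 -22 0" --pt "38 0 -22 0" --pt "38 0 -22 0" --pt "30 0 -15 0" --pt "0 0 0 0"

```text
time: 4.0
tool_pos: [621.8, 99.7, 245.8]
orientation: [-1.551, 0.298, -0.3]
ft_force: [0.1, 0.3, 0.6]
width: 30.2
```

```bash
cat > st.py <<'E'
from h import *
def st(C=(580.5,-8.5)):
    s=monitor.read_state();M=R.from_rotvec(s["orientation"]).as_matrix()
    print("t",round(s["time"],2),"tcp",np.round(s["tool_pos"],1),"w",round(s["width"],1),"f",np.round(s["ft_force"],1));print(M.round(3),np.round(s["qpos"],2))
    return s,M
def go(g,gap=52.,C=(580.5,-8.5)):
    s,M=st();d=np.array(C)-g[:2];L=np.linalg.norm(d);u=d/L
    a=np.append(g[:2]-u*gap,120)-s["tool_pos"]
    print("globe",np.round(g,1),"left",L.round(1),"dir",u.round(3),"to contact, tool axes",(M.T@a).round(1),"yaw wanted deg",np.degrees(np.arctan2(np.cross((-M[:2,2]),u),(-M[:2,2])@u)).round(1))
E
python3 - <<'E'
from st import *
go(np.array([591.3,18,112]))
E
```

```text
t 4.0 tcp [621.8  99.7 245.8] w 30.2 f [0.1 0.3 0.6]
[[ 0.928  0.001  0.372]
 [-0.372 -0.002  0.928]
 [ 0.001 -1.    -0.001]] [-0.6   0.47  0.53  1.59 -0.25  1.15 -0.39]
globe [591.3  18.  112. ] left 28.6 dir [-0.377 -0.926] to contact, tool axes [  2.1 125.8 -35. ] yaw wanted deg -0.3
```

Emit:
move_arm --pt "0 20 0 0" --pt "0 20 0 0" --pt "0 20 0 0" --pt "0 20 0 0" --pt "2 20 0 0" --pt "0 16 0 0" --pt "0 10 0 0" --pt "0 0 0 0"

```text
time: 5.0
tool_pos: [622.0, 102.2, 119.1]
orientation: [-1.551, 0.296, -0.295]
ft_force: [-0.5, -0.6, 0.2]
width: 29.6
```

Emit:
move_arm --pt "0 0 -5 0" --pt "0 0 -5 0" --pt "0 0 -5 0" --pt "0 0 -4 0" --pt "0 0 -3 0" --pt "0 0 -2 0" --pt "0 0 -1 0" --pt "0 0 0 0"

```text
time: 6.0
tool_pos: [613.2, 79.0, 119.7]
orientation: [-1.55, 0.295, -0.295]
ft_force: [-0.2, 0.0, -0.3]
width: 30.3
```

```bash
python3 - <<'E'
from st import *
p,c,k,e,g,z=measure("scene");print(c.round(1),k,round(e,2))
go(np.array([591.3,18,112]))
save("d",cv2.resize(p[100:240,180:350],None,fx=4,fy=4,interpolation=cv2.INTER_CUBIC))
E
```

```text
[591.1  18.2 110.4] 729 1.29
t 6.05 tcp [613.2  79.1 119.7] w 30.0 f [0.7 0.5 0.4]
[[ 0.93   0.     0.368]
 [-0.368  0.     0.93 ]
 [-0.    -1.     0.   ]] [-0.53  0.58  0.47  1.76 -0.33  0.88 -0.29]
globe [591.3  18.  112. ] left 28.6 dir [-0.377 -0.926] to contact, tool axes [  2.6  -0.3 -12.8] yaw wanted deg -0.6
```

View pics/d.png

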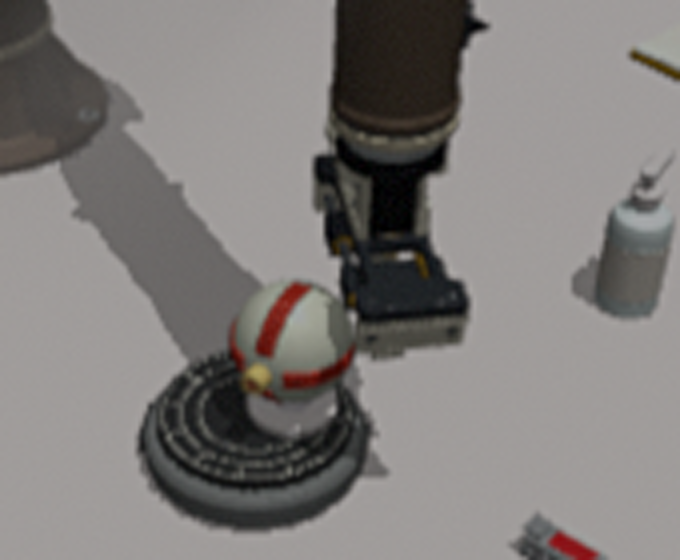

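The picture shows the closed-up fingers behind the globe at about (400,310), with a small gap and nothing touching. I'll now push slowly.

Emit:
move_arm --pt "1 0 -2 0" --pt "1 0 -2 0" --pt "0.5 0 -1.5 0" --pt "0 0 -1.5 0" --pt "0 0 -1 0" --pt "0 0 -1 0" --pt "0 0 -1 0" --pt "0 0 -1 0"

```text
time: 7.05
tool_pos: [611.4, 67.7, 119.7]
orientation: [-1.551, 0.295, -0.295]
ft_force: [0.7, 0.2, -0.3]
width: 29.8
```

Emit:
move_arm --pt "0 0 -1 0" --pt "0 0 -1 0" --pt "0 0 -1.5 0" --pt "0 0 -1.5 0" --pt "0 0 -1.5 0" --pt "0 0 -1.5 0" --pt "0 0 -1.5 0" --pt "0 0 -1.5 0"

```text
time: 8.05
tool_pos: [607.5, 57.4, 119.8]
orientation: [-1.551, 0.295, -0.295]
ft_force: [0.2, 0.9, 0.0]
width: 29.7
```

```bash
python3 - <<'E'
from st import *
for n in("scene","top"):
  p,c,k,e,g,z=measure(n,(588,10,112));print(n,c.round(1),k,round(e,2))
  if n=="scene":
    go(c);save("e",cv2.resize(p[100:240,180:350],None,fx=4,fy=4,interpolation=cv2.INTER_CUBIC))
E
```

```text
scene [588.7   9.2 110.5] 656 1.26
t 8.1 tcp [607.3  57.2 119.7] w 30.1 f [0.2 0.6 0.6]
[[ 0.93  -0.     0.368]
 [-0.368 -0.     0.93 ]
 [ 0.    -1.    -0.   ]] [-0.5   0.57  0.47  1.78 -0.32  0.87 -0.26]
globe [588.7   9.2 110.5] left 19.5 dir [-0.421 -0.907] to contact, tool axes [ 3.3 -0.3  0.4] yaw wanted deg -3.3
top [589.6   8.4 110.8] 614 1.0
```

View pics/e.png

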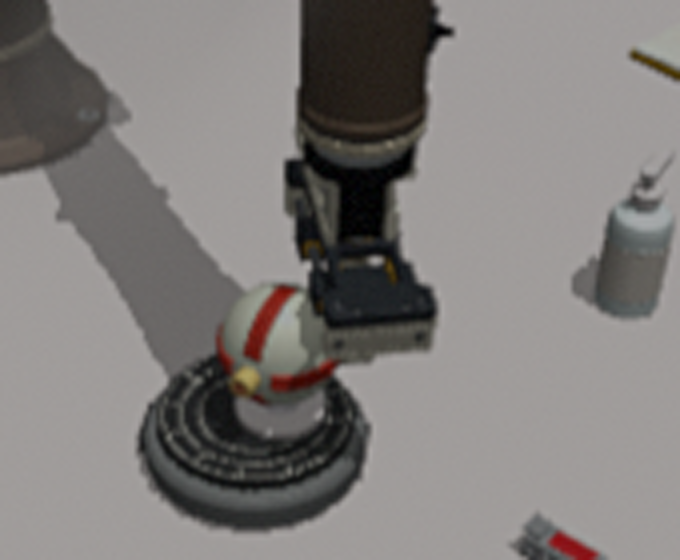

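The globe has slid upright to about (589,9), near pixel (272,340), with about 19 mm to go. I continue.

Emit:
move_arm --pt "-0.1 0 -1 0" --pt "-0.1 0 -1 0" --pt "-0.1 0 -1.5 0" --pt "-0.1 0 -1.5 0" --pt "-0.1 0 -1.5 0" --pt "-0.1 0 -1.5 0" --pt "-0.1 0 -1.5 0" --pt "-0.1 0 -1.5 0"

```text
time: 9.15
tool_pos: [602.6, 47.5, 119.7]
orientation: [-1.551, 0.295, -0.295]
ft_force: [0.4, 1.0, 1.3]
width: 30.4
```

Emit:
move_arm --pt "-0.1 0 -1.5 0" --pt "-0.1 0 -1.5 0" --pt "-0.1 0 -1 0" --pt "0 0 -0.8 0" --pt "0 0 -0.6 0" --pt "0 0 -0.4 0" --pt "0 0 -0.2 0" --pt "0 0 0 0"

```text
time: 10.15
tool_pos: [600.2, 42.1, 119.7]
orientation: [-1.551, 0.295, -0.295]
ft_force: [0.2, 1.2, 0.2]
width: 30.2
```

```bash
python3 - <<'E'
from st import *
for n in("scene","top"):
  p,c,k,e,g,z=measure(n,(582,-6,112));print(n,c.round(1),k,round(e,2))
  if n=="scene": go(c)
E
```

```text
scene [581.4  -6.3 110.2] 645 1.33
t 10.2 tcp [600.1  42.1 119.7] w 30.3 f [0.7 0.9 1.2]
[[ 0.93  -0.     0.368]
 [-0.368  0.     0.93 ]
 [-0.    -1.    -0.   ]] [-0.48  0.56  0.47  1.8  -0.32  0.86 -0.24]
globe [581.4  -6.3 110.2] left 2.4 dir [-0.362 -0.932] to contact, tool axes [-0.  -0.3  0.1] yaw wanted deg 0.4
top [582.5  -7.  110.6] 471 1.07
```

Emit:
move_arm --pt "0 0 -0.5 0" --pt "0 0 -0.5 0" --pt "0 0 -0.5 0" --pt "0 0 0 0" --pt "0 0 1 0" --pt "0 0 2 0" --pt "0 0 4 0" --pt "0 0 6 0"

```text
time: 11.25
tool_pos: [604.5, 53.1, 119.7]
orientation: [-1.55, 0.296, -0.295]
ft_force: [-0.3, 1.1, -0.5]
width: 29.8
```

Emit:
move_arm --pt "0 0 10 0" --pt "0 0 15 0" --pt "0 0 15 0" --pt "0 0 15 0" --pt "0 0 15 0" --pt "0 0 15 0" --pt "0 -20 10 0" --pt "0 -20 5 0"

```text
time: 12.25
tool_pos: [641.3, 147.1, 159.9]
orientation: [-1.551, 0.295, -0.294]
ft_force: [-0.7, 0.3, -0.5]
width: 29.5
```

```bash
python3 - <<'E'
from st import *
for n in("scene","top"):
  p,c,k,e,g,z=measure(n,(581,-7,112));print(n,c.round(1),k,round(e,2))
  print("disc",[np.round(x["point"],1) for x in pinpoint("disc_centre",n)[:1]],"foot",[np.round(x["point"],1) for x in pinpoint("eye_model",n)[:1]])
  save("f"+n,cv2.resize(p[155:245,195:285] if n=="scene" else p[170:260,200:320],None,fx=6 if n=="scene" else 5,fy=6 if n=="scene" else 5,interpolation=cv2.INTER_CUBIC))
st()
E
```

```text
scene [581.   -7.7 110.2] 737 1.28
disc [array([579. ,  -7.2,  43.7])] foot [array([578.3,  -6.4,  46.1])]
top [581.6  -8.  110.6] 1083 1.03
disc [array([580.8,  -8.9,  45.2])] foot [array([583.2,  -4.7,  44.7])]
t 12.55 tcp [640.6 145.6 158.8] w 30.1 f [-0.4 -0.1  0.2]
[[ 0.93  -0.001  0.368]
 [-0.368 -0.     0.93 ]
 [-0.001 -1.    -0.001]] [-0.62  0.6   0.49  1.62 -0.32  1.01 -0.41]
```

View pics/fscene.png

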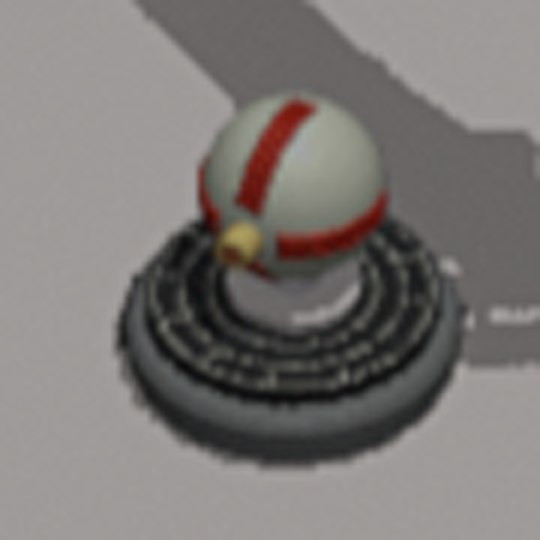

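View pics/ftop.png

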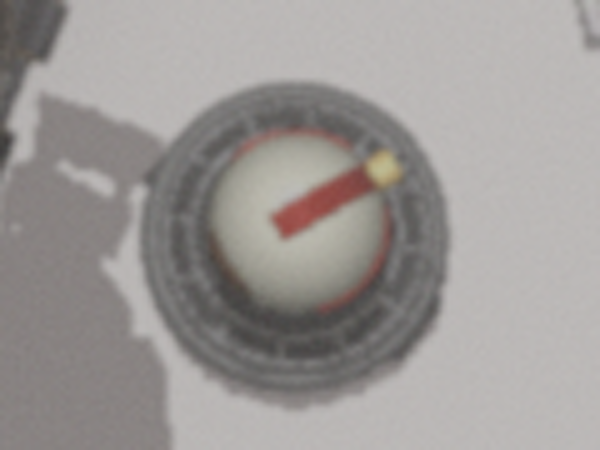

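The scene view shows the foot, spanning about (232–362), evenly inside the smallest ring at about (218–375). In the top view the globe at (300,220) sits centred on the disc, given the parallax. The arm is clear, so I'm handing in.

```bash
python3 -c "
from plant import env,monitor
print(monitor.read_state()['time'],env.finish_job())"
```

```text
the job is handed in; nothing more can be done
12.55 None
```

The eye model now stands upright in the middle of the turntable, and I handed the job in at 12.55 s of the 51 s allowed. I pushed it there with one slow slide of about 27 mm at globe height (at most about 12 mm/s), using the fingers set 30 mm apart. I then backed the fingers off well clear of it.

- **Position:** the last sphere fits put the globe axis at (581.0, −7.7) and (581.6, −8.0). The last disc-centre readings were (579.0, −7.2) and (580.8, −8.9). That leaves it about 1 to 2 mm off centre, with 8 mm to spare inside the smallest ring.
- **Pictures:** both final views agree, with the foot evenly inside the smallest ring and the model upright.
- **Disagreement:** the networks' direct fix on the foot scattered more, at (578.3, −6.4) and (583.2, −4.7). That is up to about 5 mm off centre and would still be inside the ring.
- **Forces and bystanders:** the wrist force readings stayed at noise level, about 1 N. The arm went nowhere near the other objects, but I did not measure their positions again at the end.

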